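# Show the packer which pot goes in which carton

### The job

Ring for the packer by pressing the call button right down and letting it go, then show what is to be packed: point at the spiked ball, with the fingertips held just above its top for two seconds, then point at the smaller of the two open cartons, with the fingertips just above the middle of its open top, for two seconds, and finish while still pointing there. Touch none of the pottery, the jar or the cartons, and point at none of the others on the way: cross over them high.

Things in the scene. Friction and masses are not known exactly. Their poses are not given: they have to be found in the camera images.
- call_button (a joint): how far the call button is pressed, in m: 0 when up, 0.006 when right down. It is sprung: it moves down, takes about 5 N to hold fully down, and comes up again when let go
- call_button_top (a point): centre of the top of the call button: a flat black round plastic push button, 40 mm across, standing 57 mm above the bench (10 mm proud of its round collar, 56 mm across) on a grey plastic call box, 110 x 80 x 35 mm high, with three dark speaker slots, fixed to the bench. It is pressed straight down
- spiked_ball_top (a point): tip of the uppermost spike of the spiked ball, 106 mm above the bench: a bare terracotta ball 68 mm across, its centre 50 mm above the bench and straight below this point, set with 13 blunt cone spikes 22 mm long, on a small round foot (about 112 mm across over the spikes). It stands loose; fragile
- smooth_ball_top (a point): top of the smooth ball, 97 mm above the bench: a bare terracotta ball 90 mm across without spikes, on a small round foot. It stands loose; not to be pointed at
- vase_top (a point): centre of the mouth of a bare terracotta vase 140 mm tall, 88 mm across its belly, with a narrow neck. It stands loose; not to be pointed at
- small_carton_mouth (a point): centre of the open top of the smaller carton, level with its rim, 100 mm above the bench: an empty cardboard box 130 x 130 x 100 mm high with 5 mm walls, flaps folded down outside, fixed to the bench
- large_carton_mouth (a point): centre of the open top of the larger carton, level with its rim, 130 mm above the bench: an empty cardboard box 170 x 200 x 130 mm high with 5 mm walls, flaps folded down outside, fixed to the bench; not to be pointed at
- glaze_jar_top (a point): centre of the lid of a white glaze jar with a black lid, 64 mm across and 85 mm tall. It stands loose; leave it alone
Things that resemble listed ones, but are neither listed nor needed, are in the scene too. What is shaped like the part that bears call_button but blue or turquoise is not meant. Leave any black look-alike of the part that bears small_carton_mouth alone.

How it is judged:
On the way, in this order (a step that is already met when the one before it is completed fails the run):
1. the call button is pressed right down (at least 4.5 mm of its 6 mm) (value of joint call_button above 0.0045 m), for 0.05 s.
2. the call button is let go and comes up (value of joint call_button below 0.0015 m), for 0.1 s.
3. the gripper points at the spiked ball from just above for 1.5 s: the grasp point within 30 mm sideways of its top spike and 10 to 95 mm above the spike's tip (fingertips up to about 75 mm above) (horizontal distance between the grasp point and spiked_ball_top below 0.03 m and z of the grasp point in the frame of spiked_ball_top between 0.01 and 0.095 m), for 1.5 s.
4. the gripper points at the smaller carton from just above for 1.5 s: the grasp point within 45 mm sideways of the middle of its open top and 10 to 95 mm above the rim (horizontal distance between the grasp point and small_carton_mouth below 0.045 m and z of the grasp point in the frame of small_carton_mouth between 0.01 and 0.095 m), for 1.5 s.
At the end, for the whole second after the job is handed in: The gripper is still pointing at the smaller carton (grasp point within 45 mm sideways of the middle of its open top, 10 to 95 mm above the rim), touching nothing; the call button is up (under 1.5 mm); the spiked ball, smooth ball, vase and jar stand within 8 mm of where they began (all of step 4 and value of joint call_button below 0.0015 m and distance of each of spiked_ball_top, smooth_ball_top, vase_top, glaze_jar_top from where it was at the start of the episode below 0.008 m).
It fails at once if the robot touches any of the pottery or the glaze jar (more than 0.5 N) (contact force between any of the fingers, the arm and spiked_ball above 0.5 N or contact force between any of the fingers, the arm and smooth_ball above 0.5 N or contact force between any of the fingers, the arm and vase above 0.5 N or contact force between any of the fingers, the arm and glaze_jar above 0.5 N).
It fails at once if the robot touches a carton (more than 0.5 N) (contact force between any of the fingers, the arm and small_carton above 0.5 N or contact force between any of the fingers, the arm and large_carton above 0.5 N).
It fails at once if the pottery or the jar is moved or lifted by more than 10 mm (distance of any of spiked_ball_top, smooth_ball_top, vase_top, glaze_jar_top from where it was at the start of the episode above 0.01 m).
It fails at once if the gripper points at a wrong thing: the grasp point within 25 mm sideways of the top middle of the smooth ball, vase, jar or larger carton and less than 60 mm above it ((horizontal distance between the grasp point and smooth_ball_top below 0.025 m and z of the grasp point in the frame of smooth_ball_top between -0.05 and 0.06 m) or (horizontal distance between the grasp point and vase_top below 0.025 m and z of the grasp point in the frame of vase_top between -0.05 and 0.06 m) or (horizontal distance between the grasp point and glaze_jar_top below 0.025 m and z of the grasp point in the frame of glaze_jar_top between -0.05 and 0.06 m) or (horizontal distance between the grasp point and large_carton_mouth below 0.025 m and z of the grasp point in the frame of large_carton_mouth between -0.05 and 0.06 m)).
It also fails if it takes over 56 s, if anything falls off the work surface, if the arm or the gripper's body presses on something with over 40 N, if the wrist force passes 120 N, or if a joint passes its speed limit or range.

### The arm

A 7-joint arm with a two-finger parallel gripper is mounted at the origin on the work surface. World frame = base frame: x ahead of the robot, y to its left, z up, the work surface at z = 0. Lengths are in m, angles in rad, forces in N, time in s.
With the tool pointing down it reaches from about 0.425 to 0.875 m from the base axis. Payload 8.4 kg.
Tool frame: the origin (TCP) lies on the centre line of the jaws, within the pads' length; the fingertips stand 14 mm ahead of it and the grasp point (between the pads) lies 5 mm behind it (arm.tcp_to_tips is the distance from the TCP to the fingertips, in m); z points along the fingers, y is the line along which they close (so a half turn about z gives the same grasp; the last joint's range is limited). The gripper opens to 85 mm and grips with 20 to 120 N. Pads are 22 mm wide; open, the fingers measure 114 mm over their backs; the gripper's body (76 mm by 85 mm) begins 54 mm behind the grasp point. The pads swing forward as they close: fully open they stand 13 mm farther back than shut.
Start: joints at [1.232, 0.333, 0.04, 1.465, -0.013, 1.343, -0.059], TCP at [0.154, -0.631, 0.245] pointing down, gripper open.
Joint ranges: [-2.58, 2.58], [-0.38, 2.09], [-1.3, 1.39], [0.25, 2.4], [-1.5, 4.64], [0.08, 2.09], [-2.65, 2.65]. Speed limits (rad/s): [2.22, 2.22, 2.79, 2.79, 3.14, 3.14, 3.14].

### API

Orientations are given as a unit quaternion [w, x, y, z].
In Python, from rig import arm, eyes, ticket, nets gives the robot as it stands. The module is installed in compiled form; this text tells all that it offers.
- The arm moves only by the tool jog_arm, never from a script. Its argument "motion" is a list that holds one entry, the list of rows, each a list of 6 numbers: the shift along the world's x, y, z as a fraction of full scale, then the turn, a rotation vector about the world's x, y, z as a fraction of full scale. A call has exactly 8 rows; each row shifts and turns the commanded pose from where the row before left it; what a row does not reach is not made up. Full scale, the value 1, is 20 mm for a shift and 0.15 rad for a turn. A row lasts 1/10 s, in which the tool goes at most 50 mm and 8.59 degrees, less where a joint would pass 70% of its speed; a pose out of reach is approached as far as the arm can. A call with a number of a shift or a turn outside -1 to 1 is refused whole. A call with a gripper value outside its range is refused whole. "fingers" is the closure, from 0 (fully open) to 1 (shut), set as the call begins (left out, the last holds). The fingers move at their own pace and stop on an object; "grip_force" is the grip in N (left out, the last holds). Time passes only in rows, so rows that do not move let the fingers close, or fill a call up. It gives the time, the measured TCP pose, the force, the opening and the grip force at its end, in the units of the state.
- arm.get_obs(): the state, without advancing time (a new reading comes with each control period).
- eyes.camera(name): name is "scene" or "top" or "wrist"; returns the picture (420x560x3 uint8, blue, green, red); there is no depth.
- eyes.camera_params(name): a dict with "K" (3x3 intrinsics, pixels), "R" (3x3) and "t" (3): a world point X has camera coordinates R X + t. Camera axes: x right, y down, z forward; pixel columns grow to the right and rows downward; lengths in m; the calibration is good to about 2 mm. A picture is of the moment at which its call begins: read the wrist's pose just before it. camera_params takes no time and is no camera call; for the wrist camera it gives the pose at the moment of the call.
- ticket.finish_job(): hands the job in; it is judged then, once.
Trained networks look in the newest picture that a camera, given by its name, has taken for a name from the list of things; names that differ only in an ending like _2 or _b are one class to them, and where a whole thing is asked for, a point or a joint stands for the part that bears it (a point fixed in the world has none). Each returns a list of dicts, best first, with "score" (0 to 1); they miss things now and then, are a little off and sometimes report something else, mostly with a low value. They report only what shows in the picture. A call takes as long as a camera call. They do not tell look-alikes from the thing itself.
- nets.find_in(camera, target): "bbox" ([left, top, width, height] in pixels, round what is visible of it).
- nets.masks_of(camera, target): "mask" (420x560 bool, what is visible of it) and "bbox" ([left, top, width, height] in pixels, round what is visible of it).
The state is a dict: "clock": time; "joint_pos": joint angles; "qvel": joint speeds; "effort": joint torques, N m; "tcp_pos": TCP position; "ee_rot": TCP orientation; "force": force on the tool from outside, world axes, zero at the start; "ft_torque": the same for the moment, N m; "gripper_width": finger opening in m; "finger_force": force on a finger pad.
Only numpy, scipy, OpenCV 4.12 (cv2) and the standard library are available. Lean on these libraries where they do the work, as an engineer would, in place of code of your own. Each camera call takes 0.05 s, during which the arm holds its last target. There are 200 camera calls.

## Working session

There is one attempt and no reset: what is moved stays moved. The work goes in short steps, Python scripts to look and compute and a tool call to move; the robot and the scene stay as the last step left them, time stands still between calls to the robot, and variables do not carry over. Pictures are saved under pics/ and viewed, at most 10 in all, crops included, and the job is handed in when it is done.

Besides the shell and the picture viewer there is one more tool, called after ">>>" as name(argument=value, ...), one argument or row to a line, values as JSON. jog_arm: Moves the arm, as the interface text tells. Its arguments: {"type":"object","properties":{"motion":{"type":"array"},"fingers":{"type":"number"},"grip_force":{"type":"number"}},"required":["motion"]}

```bash
mkdir -p pics; cat > h.py <<'E'
import numpy as np, cv2
from rig import arm, eyes, ticket, nets
def ray(cam,u,v,z):
    p=eyes.camera_params(cam);K,R,t=map(np.array,(p["K"],p["R"],p["t"]))
    d=R.T@np.linalg.solve(K,[u,v,1]);c=-R.T@t.ravel()
    return c+d*(z-c[2])/d[2]
def proj(cam,X):
    p=eyes.camera_params(cam);K,R,t=map(np.array,(p["K"],p["R"],p["t"]))
    q=K@(R@np.array(X)+t.ravel());return q[:2]/q[2]
E
python3 - <<'E'
from h import *
a=eyes.camera("top");b=eyes.camera("scene")
cv2.imwrite("pics/top.png",a);cv2.imwrite("pics/scene.png",b)
Z=dict(call_button_top=.035,spiked_ball_top=.05,smooth_ball_top=.05,vase_top=.07,small_carton_mouth=.1,large_carton_mouth=.13,glaze_jar_top=.085)
for n,z in Z.items():
  for c in ("top","scene"):
    for r in nets.find_in(c,n)[:4]:
        x,y,w,h=r["bbox"];print(n,c,round(r["score"],2),np.round(r["bbox"]),np.round(ray(c,x+w/2,y+h/2,z),3))
o=arm.get_obs();print(o["clock"],o["tcp_pos"],o["ee_rot"],arm.tcp_to_tips)
E
```

```text
call_button_top top 0.6 [176. 224.  19.  16.] [0.423 0.297 0.035]
call_button_top top 0.57 [123. 249.  13.  17.] [0.354 0.44  0.035]
call_button_top top 0.53 [196. 286.  15.  15.] [0.266 0.243 0.035]
call_button_top scene 0.75 [189. 293.  31.  34.] [ 0.433 -0.294  0.035]
call_button_top scene 0.54 [292. 135.  10.   3.] [0.354 0.461 0.035]
call_button_top scene 0.43 [241. 159.  12.   9.] [0.255 0.248 0.035]
spiked_ball_top top 0.71 [277. 205.  42.  36.] [0.452 0.004 0.05 ]
spiked_ball_top scene 0.81 [246. 216.  32.  32.] [ 0.453 -0.007  0.05 ]
smooth_ball_top top 0.83 [235. 203.  36.  29.] [0.464 0.12  0.05 ]
smooth_ball_top scene 0.74 [273. 191.  26.  29.] [0.469 0.123 0.05 ]
vase_top top 0.88 [344. 200.  33.  32.] [ 0.472 -0.155  0.07 ]
vase_top scene 0.58 [227. 247.  27.  43.] [ 0.466 -0.159  0.07 ]
small_carton_mouth top 0.89 [324. 119.  61.  64.] [ 0.635 -0.133  0.1  ]
small_carton_mouth top 0.87 [403. 120.  72.  71.] [ 0.626 -0.344  0.1  ]
small_carton_mouth scene 0.86 [269. 260.  62.  70.] [ 0.652 -0.17   0.1  ]
small_carton_mouth scene 0.59 [225. 325.  68.  80.] [ 0.642 -0.374  0.1  ]
large_carton_mouth top 0.58 [205. 104.  95.  86.] [0.634 0.123 0.13 ]
large_carton_mouth scene 0.92 [303. 178.  75.  88.] [0.662 0.075 0.13 ]
glaze_jar_top top 0.61 [401. 221.  30.  27.] [ 0.429 -0.289  0.085]
glaze_jar_top top 0.55 [280. 209.  37.  31.] [0.447 0.004 0.085]
glaze_jar_top scene 0.64 [186. 292.  32.  34.] [ 0.443 -0.311  0.085]
0.8 [ 0.15438358 -0.63139981  0.24532004] [6.25424819e-06 9.92822389e-01 1.19598095e-01 1.35834930e-05] 0.014
```

View pics/top.png

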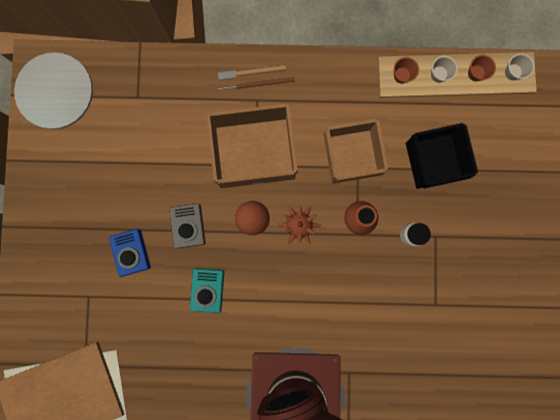

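View pics/scene.png

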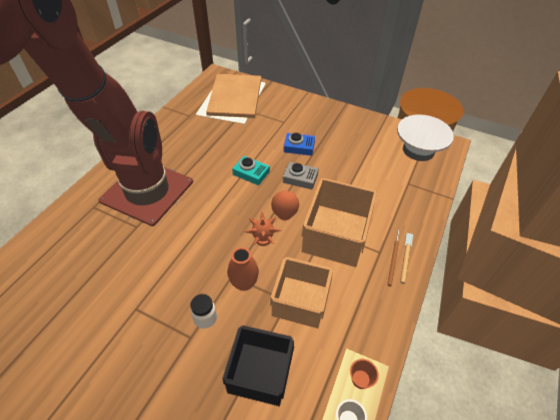

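The three call boxes in the top picture are grey (187,226), blue (129,252) and turquoise (207,291), and the grey one is meant. The cartons are cardboard-small (355,152), cardboard-large (252,147) and a black look-alike (441,156); the smaller cardboard one is meant. I'll enlarge both to confirm and refine the points. I also can't see the gripper in the pictures, so I'll check where it should appear.

```bash
python3 - <<'E'
from h import *
a=cv2.imread("pics/top.png")
f=lambda x,y,w,h:cv2.resize(a[y:y+h,x:x+w],(400,300),interpolation=cv2.INTER_CUBIC)
w=eyes.camera("wrist")
c=np.vstack([np.hstack([f(155,195,80,60),f(260,195,80,60)]),np.hstack([f(315,122,80,60),cv2.resize(w,(400,300))])])
cv2.imwrite("pics/crop.png",c)
o=arm.get_obs()["tcp_pos"]
print("tcp px",[proj(k,o) for k in("top","scene")])
for k in("top","scene","wrist"):
    p=eyes.camera_params(k);print(k,-np.array(p["R"]).T@np.array(p["t"]).ravel())
print("base px",[proj(k,[0,0,0]) for k in("top","scene")])
for n,X in dict(btn=[.41,.297,.057],ball=[.45,.0,.106],car=[.635,-.133,.1]).items(): print(n,proj("top",X),proj("scene",X))
E
```

```text
tcp px [array([594.18846208, 363.26856658]), array([-24.13842981, 343.57300523])]
top [0.38416474 0.04589305 1.38615241]
scene [ 0.81720508 -0.6497651   1.03428108]
wrist [ 0.23340172 -0.61090586  0.3746617 ]
base px [array([295.9325787 , 397.32928283]), array([146.95970129, 191.27099002])]
btn [183.75336774 237.2231377 ] [292.61906975 164.081445  ]
ball [300.48948551 223.08868111] [262.09357952 218.71658041]
car [354.7369062  150.65180167] [300.48120276 280.57781143]
```

View pics/crop.png

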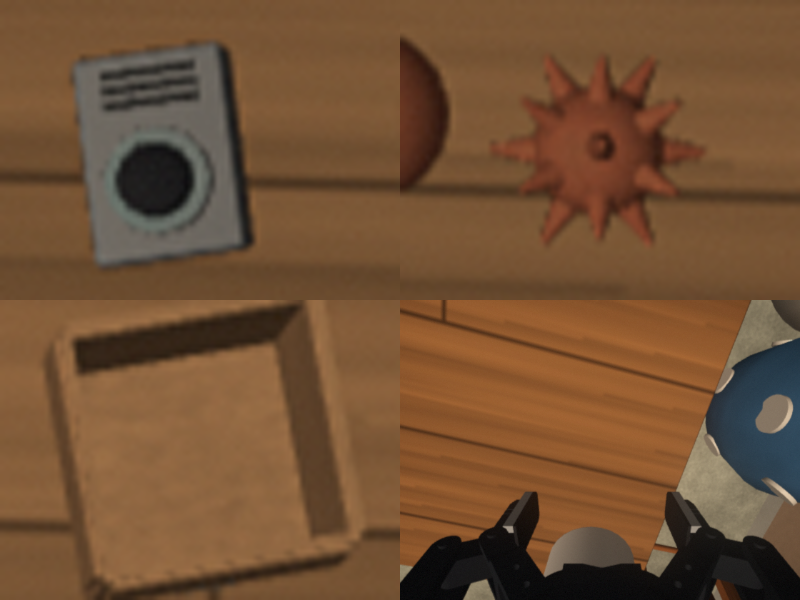

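The crop confirms the grey box with its black button (186,231), the ball's top spike (300,224) and the plain cardboard small carton with its rim centre near (356,151). The gripper starts outside both fixed views, which fits its reported pose. I'm starting the high crossing with the fingers closed.

>>> jog_arm(
  motion=[
    [[1, 1, 0.5, 0, 0, 0], [1, 1, 0.5, 0, 0, 0], [1, 1, 0.5, 0, 0, 0], [1, 1, 0.5, 0, 0, 0], [1, 1, 0.5, 0, 0, 0], [1, 1, 0.5, 0, 0, 0], [1, 1, 0, 0, 0, 0], [1, 1, 0, 0, 0, 0]],
  ],
  fingers=1,
)

```text
clock: 1.65
tcp_pos: [0.3152, -0.4706, 0.3059]
ee_rot: [0.0, 0.993, 0.12, 0.0]
force: [-0.1, 0.3, -0.1]
gripper_width: -0.0
finger_force: 0.0
```

```bash
python3 - <<'E'
from h import *
for n,u,v,z in [("btn",186,231,.057),("ball",300,224.4,.106),("car",356,150.8,.1)]:
    X=ray("top",u,v,z);print(n,np.round(X,3),"scene px",np.round(proj("scene",X),1))
o=arm.get_obs();print(o["clock"],o["tcp_pos"],o["ee_rot"],o["joint_pos"],o["gripper_width"])
s=cv2.imread("pics/scene.png")
f=lambda x,y,w,h:cv2.resize(s[y:y+h,x:x+w],(400,300),interpolation=cv2.INTER_CUBIC)
cv2.imwrite("pics/scrop.png",np.vstack([np.hstack([f(260,140,80,60),f(225,195,80,60)]),np.hstack([f(260,255,80,60)]*2)]))
E
```

```text
btn [0.426 0.292 0.057] scene px [296.2 166.5]
ball [0.447 0.001 0.106] scene px [261.3 218. ]
car [ 0.635 -0.136  0.1  ] scene px [299.9 281.5]
1.65 [ 0.31519554 -0.47060525  0.30591395] [4.62525804e-04 9.92822405e-01 1.19596816e-01 2.45798458e-04] [ 0.98675245  0.14259348 -0.09515608  1.57638252  0.01372709  1.42222178
 -0.44049033] -1.1071852675557998e-05
```

View pics/scrop.png

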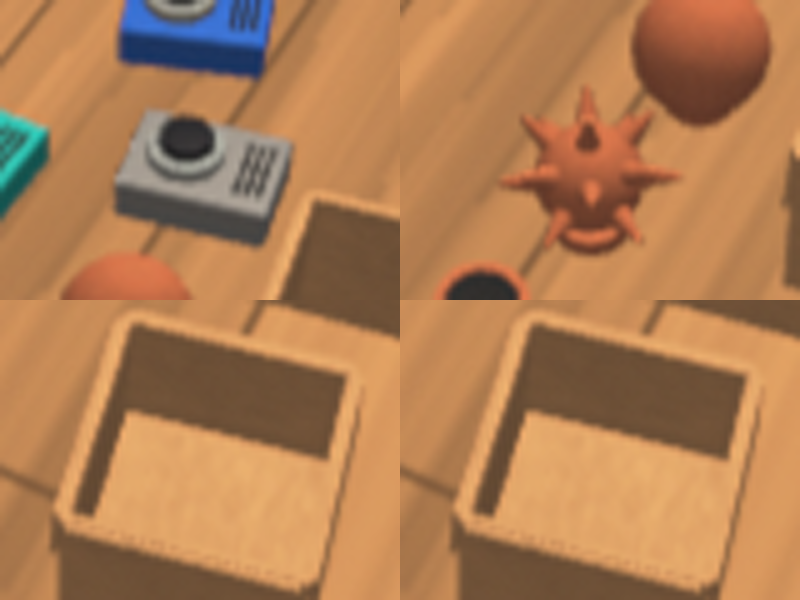

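The scene crop shows the grey button at (297,167), the top spike at (263,219) and the carton rim centre near (301,283). These agree with the top-view positions, so I'm carrying on over the row of things at a height of 0.30 m.

>>> jog_arm(
  motion=[
    [[1, 1, 0, 0, 0, 0], [1, 1, 0, 0, 0, 0], [1, 1, 0, 0, 0, 0], [1, 1, 0, 0, 0, 0], [1, 1, 0, 0, 0, 0], [1, 1, 0, 0, 0, 0], [1, 1, 0, 0, 0, 0], [1, 1, 0, 0, 0, 0]],
  ],
)

```text
clock: 2.45
tcp_pos: [0.4751, -0.3105, 0.3055]
ee_rot: [0.0, 0.993, 0.12, 0.0]
force: [0.4, 0.4, 0.0]
gripper_width: -0.0
finger_force: 0.0
```

>>> jog_arm(
  motion=[
    [[0.5, 1, 0, 0, 0, 0], [0.5, 1, 0, 0, 0, 0], [0.5, 1, 0, 0, 0, 0], [0.5, 1, 0, 0, 0, 0], [0.5, 1, 0, 0, 0, 0], [0.5, 1, 0, 0, 0, 0], [0, 1, 0, 0, 0, 0], [0, 1, 0, 0, 0, 0]],
  ],
)

```text
clock: 3.25
tcp_pos: [0.5345, -0.1505, 0.3052]
ee_rot: [-0.0, 0.993, 0.12, -0.0]
force: [-0.2, -0.5, -0.0]
gripper_width: -0.0001
finger_force: 0.0
```

>>> jog_arm(
  motion=[
    [[0, 1, 0, 0, 0, 0], [0, 1, 0, 0, 0, 0], [0, 1, 0, 0, 0, 0], [0, 1, 0, 0, 0, 0], [0, 1, 0, 0, 0, 0], [0, 1, 0, 0, 0, 0], [0, 1, 0, 0, 0, 0], [0, 1, 0, 0, 0, 0]],
  ],
)

```text
clock: 4.05
tcp_pos: [0.5343, 0.0094, 0.3054]
ee_rot: [0.0, 0.993, 0.12, 0.0]
force: [-0.1, -0.6, -0.1]
gripper_width: -0.0003
finger_force: 0.0
```

>>> jog_arm(
  motion=[
    [[-0.3, 1, 0, 0, 0, 0], [-0.3, 1, 0, 0, 0, 0], [-0.3, 1, 0, 0, 0, 0], [-0.3, 1, 0, 0, 0, 0], [-0.3, 1, 0, 0, 0, 0], [-0.3, 1, 0, 0, 0, 0], [-0.3, 1, 0, 0, 0, 0], [-0.3, 1, 0, 0, 0, 0]],
  ],
)

```text
clock: 4.85
tcp_pos: [0.486, 0.1694, 0.3055]
ee_rot: [0.0, 0.993, 0.12, 0.0]
force: [0.3, 1.1, 0.0]
gripper_width: 0.0003
finger_force: 0.0
```

>>> jog_arm(
  motion=[
    [[-0.4, 0.8, 0, 0, 0, 0], [-0.4, 0.8, 0, 0, 0, 0], [-0.4, 0.8, -0.5, 0, 0, 0], [-0.4, 0.8, -0.5, 0, 0, 0], [-0.4, 0.8, -1, 0, 0, 0], [-0.4, 0.8, -1, 0, 0, 0], [-0.4, 0.8, -1, 0, 0, 0], [-0.15, 0.5, -1, 0, 0, 0]],
  ],
)

```text
clock: 5.65
tcp_pos: [0.4265, 0.2919, 0.2048]
ee_rot: [-0.0, 0.993, 0.12, 0.0]
force: [1.1, 0.3, 0.1]
gripper_width: 0.0002
finger_force: 0.0
```

```bash
python3 - <<'E'
from h import *
w=eyes.camera("wrist");o=arm.get_obs()
for r in nets.find_in("wrist","call_button_top")[:3]: print(r)
for X in([.426,.292,.057],[*o["tcp_pos"][:2],.057]): 
    q=proj("wrist",X);print(q);cv2.circle(w,tuple(int(k) for k in q),3,(0,0,255),-1)
cv2.imwrite("pics/w1.png",w)
print(o["tcp_pos"],o["joint_pos"],o["clock"])
E
```

```text
{'bbox': [262.5, 171.9, 37.0, 43.9], 'score': 0.82}
{'bbox': [279.4, 341.8, 7.4, 18.9], 'score': 0.71}
{'bbox': [96.2, 209.5, 45.9, 40.3], 'score': 0.56}
[283.21393262 195.23778814]
[282.76392192 196.34774494]
[0.42486187 0.2921475  0.20174779] [ 0.02578194  0.16041682 -0.77378193  1.81245579  0.11748746  1.21902021
 -2.11096373] 5.7
```

View pics/w1.png

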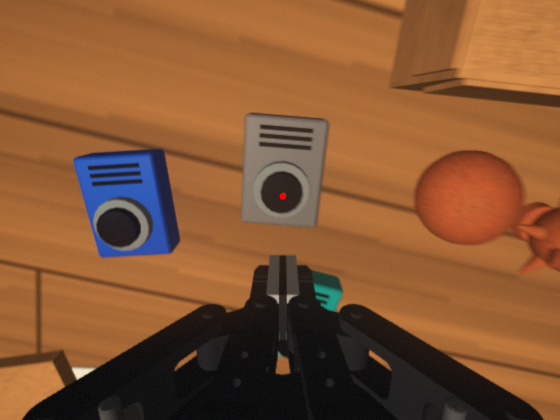

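The wrist picture shows the grey box's button at (282,192), right under the projected target at (283,195). Going down to just above it.

>>> jog_arm(
  motion=[
    [[0.1, 0, -1, 0, 0, 0], [0, 0, -1, 0, 0, 0], [0, 0, -1, 0, 0, 0], [0, 0, -1, 0, 0, 0], [0, 0, -1, 0, 0, 0], [0, 0, -0.8, 0, 0, 0], [0, 0, -0.3, 0, 0, 0], [0, 0, 0, 0, 0, 0]],
  ],
)

```text
clock: 6.55
tcp_pos: [0.4294, 0.2903, 0.0831]
ee_rot: [0.0, 0.993, 0.119, -0.0]
force: [-0.4, 0.2, 0.3]
gripper_width: 0.0002
finger_force: 0.0
```

>>> jog_arm(
  motion=[
    [[0, 0, -0.3, 0, 0, 0], [0, 0, -0.2, 0, 0, 0], [0, 0, -0.1, 0, 0, 0], [0, 0, -0.1, 0, 0, 0], [0, 0, -0.1, 0, 0, 0], [0, 0, -0.1, 0, 0, 0], [0, 0, 0, 0, 0, 0], [0, 0, 0, 0, 0, 0]],
  ],
)

```text
clock: 7.35
tcp_pos: [0.4295, 0.2907, 0.0655]
ee_rot: [-0.0, 0.993, 0.12, 0.0]
force: [-0.8, -0.8, 4.6]
gripper_width: -0.0001
finger_force: 2.3
```

>>> jog_arm(
  motion=[
    [[0, 0, -0.05, 0, 0, 0], [0, 0, -0.05, 0, 0, 0], [0, 0, 0, 0, 0, 0], [0, 0, 0, 0, 0, 0], [0, 0, 0, 0, 0, 0], [0, 0, 0, 0, 0, 0], [0, 0, 0, 0, 0, 0], [0, 0, 0, 0, 0, 0]],
  ],
)

```text
clock: 8.15
tcp_pos: [0.4296, 0.2908, 0.0648]
ee_rot: [0.0, 0.993, 0.12, 0.0]
force: [-7.2, -6.0, 23.1]
gripper_width: -0.0
finger_force: 11.5
```

Force jumped to 23 N with the travel stopped, so the button is fully down. Next I let it go and rise.

>>> jog_arm(
  motion=[
    [[0, 0, 0.3, 0, 0, 0], [0, 0, 1, 0, 0, 0], [0, 0, 1, 0, 0, 0], [0, 0, 1, 0, 0, 0], [0, 0, 1, 0, 0, 0], [0, 0, 1, 0, 0, 0], [0, 0, 1, 0, 0, 0], [0, 0, 1, 0, 0, 0]],
  ],
)

```text
clock: 8.95
tcp_pos: [0.4292, 0.2906, 0.2099]
ee_rot: [-0.0, 0.993, 0.12, -0.0]
force: [-0.8, 0.0, -0.3]
gripper_width: 0.0003
finger_force: 0.0
```

>>> jog_arm(
  motion=[
    [[0, 0, 1, 0, 0, 0], [0, 0, 1, 0, 0, 0], [0, -1, 1, 0, 0, 0], [0, -1, 0.5, 0, 0, 0], [0, -1, 0, 0, 0, 0], [0, -1, 0, 0, 0, 0], [0, -1, 0, 0, 0, 0], [0, -1, 0, 0, 0, 0]],
  ],
)

```text
clock: 9.75
tcp_pos: [0.4292, 0.1699, 0.2791]
ee_rot: [-0.0, 0.993, 0.12, 0.0]
force: [1.0, 0.7, -0.2]
gripper_width: 0.0
finger_force: 0.0
```

>>> jog_arm(
  motion=[
    [[0.1, -1, 0, 0, 0, 0], [0.1, -1, 0, 0, 0, 0], [0.1, -1, 0, 0, 0, 0], [0.1, -1, 0, 0, 0, 0], [0.1, -1, 0, 0, 0, 0], [0.1, -1, 0, 0, 0, 0], [0.1, -1, 0, 0, 0, 0], [0.2, -0.5, 0, 0, 0, 0]],
  ],
)

```text
clock: 10.55
tcp_pos: [0.4473, 0.019, 0.2791]
ee_rot: [0.0, 0.993, 0.119, -0.0]
force: [0.3, 0.7, 0.3]
gripper_width: -0.0001
finger_force: 0.0
```

>>> jog_arm(
  motion=[
    [[0, -0.8, -0.3, 0, 0, 0], [0, 0, -0.8, 0, 0, 0], [0, 0, -0.8, 0, 0, 0], [0, 0, -0.8, 0, 0, 0], [0, 0, -0.8, 0, 0, 0], [0, 0, -0.8, 0, 0, 0], [0, 0, -0.8, 0, 0, 0], [0, 0, -0.5, 0, 0, 0]],
  ],
)

```text
clock: 11.35
tcp_pos: [0.447, 0.0051, 0.1661]
ee_rot: [-0.0, 0.993, 0.12, -0.001]
force: [-1.2, -0.2, -1.0]
gripper_width: -0.0003
finger_force: 0.0
```

```bash
python3 - <<'E'
from h import *
a=eyes.camera("scene");o=arm.get_obs();w=eyes.camera("wrist")
print(o["tcp_pos"],proj("wrist",[.447,.001,.106]))
cv2.imwrite("pics/s2.png",np.hstack([cv2.resize(a[150:290,180:340],(400,350)),cv2.resize(w,(400,350))]))
E
```

```text
[0.44642714 0.00501576 0.16499476] [290.55070445 234.18274912]
```

View pics/s2.png

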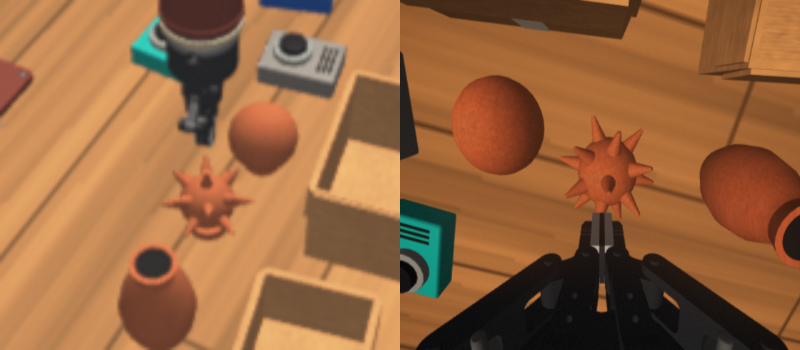

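The fingertips are above the spiked ball: scene-side crop left, wrist view right, with the tip seen at about (291,220) against a projected (291,234), so it is under 10 mm off. I'm nudging by 4 mm and holding for over two seconds.

>>> jog_arm(
  motion=[
    [[0.2, -0.2, 0, 0, 0, 0], [0, 0, 0, 0, 0, 0], [0, 0, 0, 0, 0, 0], [0, 0, 0, 0, 0, 0], [0, 0, 0, 0, 0, 0], [0, 0, 0, 0, 0, 0], [0, 0, 0, 0, 0, 0], [0, 0, 0, 0, 0, 0]],
  ],
)

```text
clock: 12.25
tcp_pos: [0.4513, 0.0006, 0.1673]
ee_rot: [-0.0, 0.993, 0.12, 0.0]
force: [-0.2, -0.1, 0.3]
gripper_width: 0.0
finger_force: 0.0
```

>>> jog_arm(
  motion=[
    [[0, 0, 0, 0, 0, 0], [0, 0, 0, 0, 0, 0], [0, 0, 0, 0, 0, 0], [0, 0, 0, 0, 0, 0], [0, 0, 0, 0, 0, 0], [0, 0, 0, 0, 0, 0], [0, 0, 0, 0, 0, 0], [0, 0, 0, 0, 0, 0]],
  ],
)

```text
clock: 13.05
tcp_pos: [0.4514, 0.0006, 0.1673]
ee_rot: [-0.0, 0.993, 0.12, 0.0]
force: [-0.1, -0.1, -0.0]
gripper_width: 0.0001
finger_force: 0.0
```

>>> jog_arm(
  motion=[
    [[0, 0, 0, 0, 0, 0], [0, 0, 0, 0, 0, 0], [0, 0, 0, 0, 0, 0], [0, 0, 0, 0, 0, 0], [0, 0, 0, 0, 0, 0], [0, 0, 0, 0, 0, 0], [0, 0, 0, 0, 0, 0], [0, 0, 0, 0, 0, 0]],
  ],
)

```text
clock: 13.85
tcp_pos: [0.4514, 0.0006, 0.1673]
ee_rot: [-0.0, 0.993, 0.12, -0.0]
force: [1.2, -0.1, -1.1]
gripper_width: -0.0002
finger_force: 0.0
```

>>> jog_arm(
  motion=[
    [[0, 0, 1, 0, 0, 0], [0, 0, 1, 0, 0, 0], [0, 0, 1, 0, 0, 0], [0, 0, 1, 0, 0, 0], [0, 0, 1, 0, 0, 0], [0, 0, 1, 0, 0, 0], [1, 0, 0, 0, 0, 0], [1, 0, 0, 0, 0, 0]],
  ],
)

```text
clock: 14.65
tcp_pos: [0.4922, 0.0005, 0.2884]
ee_rot: [0.0, 0.993, 0.119, 0.001]
force: [-0.1, 0.4, 0.1]
gripper_width: -0.0003
finger_force: 0.0
```

>>> jog_arm(
  motion=[
    [[1, -0.8, 0, 0, 0, 0], [1, -0.8, 0, 0, 0, 0], [1, -0.8, 0, 0, 0, 0], [1, -0.8, 0, 0, 0, 0], [1, -0.8, 0, 0, 0, 0], [1, -0.8, 0, 0, 0, 0], [1, -0.8, 0, 0, 0, 0], [0, -0.8, 0, 0, 0, 0]],
  ],
)

```text
clock: 15.45
tcp_pos: [0.6328, -0.1278, 0.2861]
ee_rot: [-0.001, 0.993, 0.12, -0.0]
force: [-0.7, 0.4, 0.3]
gripper_width: -0.0002
finger_force: 0.0
```

>>> jog_arm(
  motion=[
    [[0.1, -0.4, -0.5, 0, 0, 0], [0, 0, -1, 0, 0, 0], [0, 0, -1, 0, 0, 0], [0, 0, -1, 0, 0, 0], [0, 0, -1, 0, 0, 0], [0, 0, -1, 0, 0, 0], [0, 0, -0.7, 0, 0, 0], [0, 0, 0, 0, 0, 0]],
  ],
)

```text
clock: 16.25
tcp_pos: [0.6317, -0.1352, 0.1609]
ee_rot: [-0.001, 0.993, 0.12, -0.002]
force: [0.2, -0.2, 0.3]
gripper_width: 0.0002
finger_force: 0.0
```

```bash
python3 - <<'E'
from h import *
a=eyes.camera("top");b=eyes.camera("scene");o=arm.get_obs();print(o["tcp_pos"],o["force"])
cv2.imwrite("pics/s3.png",np.hstack([cv2.resize(a[90:250,220:400],(400,350)),cv2.resize(b[170:330,180:360],(400,350))]))
E
```

```text
[ 0.63329521 -0.13530643  0.16371985] [-0.02419866  0.4522797   0.0156775 ]
```

View pics/s3.png

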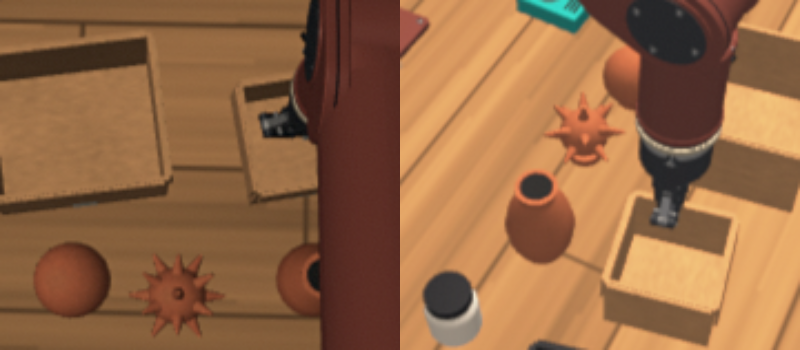

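The gripper hangs above the small carton and everything else stands where it was. I'm holding for over two seconds, then handing in.

>>> jog_arm(
  motion=[
    [[0, 0, -0.3, 0, 0, 0], [0, 0, 0, 0, 0, 0], [0, 0, 0, 0, 0, 0], [0, 0, 0, 0, 0, 0], [0, 0, 0, 0, 0, 0], [0, 0, 0, 0, 0, 0], [0, 0, 0, 0, 0, 0], [0, 0, 0, 0, 0, 0]],
  ],
)

```text
clock: 17.15
tcp_pos: [0.6334, -0.1354, 0.1573]
ee_rot: [-0.0, 0.993, 0.12, -0.0]
force: [-0.1, 0.4, 0.5]
gripper_width: 0.0002
finger_force: 0.0
```

>>> jog_arm(
  motion=[
    [[0, 0, 0, 0, 0, 0], [0, 0, 0, 0, 0, 0], [0, 0, 0, 0, 0, 0], [0, 0, 0, 0, 0, 0], [0, 0, 0, 0, 0, 0], [0, 0, 0, 0, 0, 0], [0, 0, 0, 0, 0, 0], [0, 0, 0, 0, 0, 0]],
  ],
)

```text
clock: 17.95
tcp_pos: [0.6334, -0.1354, 0.1573]
ee_rot: [-0.0, 0.993, 0.12, 0.0]
force: [-0.0, 0.8, -0.4]
gripper_width: -0.0002
finger_force: 0.0
```

>>> jog_arm(
  motion=[
    [[0, 0, 0, 0, 0, 0], [0, 0, 0, 0, 0, 0], [0, 0, 0, 0, 0, 0], [0, 0, 0, 0, 0, 0], [0, 0, 0, 0, 0, 0], [0, 0, 0, 0, 0, 0], [0, 0, 0, 0, 0, 0], [0, 0, 0, 0, 0, 0]],
  ],
)

```text
clock: 18.75
tcp_pos: [0.6334, -0.1354, 0.1573]
ee_rot: [-0.0, 0.993, 0.12, 0.0]
force: [-0.5, -0.3, -0.4]
gripper_width: 0.0
finger_force: 0.0
```

```bash
python3 -c "
from h import *
o=arm.get_obs();print(o['clock'],o['tcp_pos']);print(ticket.finish_job())"
```

```text
18.75 [ 0.63338336 -0.13537246  0.15734035]
the job is handed in; nothing more can be done
None
```

I pressed the call button right down and let it go, pointed at the spiked ball and then the smaller carton for over two seconds each, and handed the job in at 18.75 s while still pointing at the carton; no verdict was returned.

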